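# Swap the hot plates at the cookout buffet

## Task

The empty hot plate was left switched on while the one under the blue pot is off, and the power strip cannot carry both at once. Push the empty plate's toggle lever over with a fingertip until it snaps to off (towards its black dot), and only then push the lever of the plate under the pot until it snaps to on (towards its green dot). Leave the pot, the bottle and the jars where they stand.

Things in the scene. Friction and masses are not known exactly. Their poses are not given: they have to be found in the camera images.
- hotplate_a: electric hot plate that carries the pot: fixed white box, 260 (x) x 200 (y) x 60 mm high. Origin: centre of its underside; x points away from the robot (yaw within 0.25 rad), y to the robot's left. Dark round heating disc 160 mm wide, top at 72 mm, centred at x +45 mm. Toggle lever at its near end, x -95 mm, y 0. Flat green dot (ON side) at y +62 mm, black dot (OFF side) at y -62 mm; left or right
- hotplate_b: electric hot plate that is empty: fixed white box, 260 (x) x 200 (y) x 60 mm high. Origin: centre of its underside; x points away from the robot (yaw within 0.25 rad), y to the robot's left. Dark round heating disc 160 mm wide, top at 72 mm, centred at x +45 mm. Toggle lever at its near end, x -95 mm, y 0. Flat green dot (ON side) at y +62 mm, black dot (OFF side) at y -62 mm; the other side
- lever_a (a joint): toggle lever of the hot plate that carries the pot, rad: 0 = OFF stop (leans 0.5 rad from upright to the black dot, the plate's -y), 1.0 = ON stop (leans 0.5 rad to the green dot, +y), 0.5 = upright. A spring drives it away from upright, so it snaps to 0 or 1 and rests only there. Needs about 3 N at the ball, most at the start of the stroke. Starts OFF
- lever_b (a joint): toggle lever of the hot plate that is empty, rad: 0 = OFF stop (leans 0.5 rad from upright to the black dot, the plate's -y), 1.0 = ON stop (leans 0.5 rad to the green dot, +y), 0.5 = upright. A spring drives it away from upright, so it snaps to 0 or 1 and rests only there. Needs about 3 N at the ball, most at the start of the stroke. Starts ON
- lever_a_ball (a point): centre of the red ball (22 mm diameter) at the end of that lever; the ball is 55 mm from the pivot on a steel stem 10 mm thick; about 118 mm above the table and 26 mm to either side of the pivot when the lever rests (plate under the pot)
- lever_b_ball (a point): centre of the red ball (22 mm diameter) at the end of that lever; the ball is 55 mm from the pivot on a steel stem 10 mm thick; about 118 mm above the table and 26 mm to either side of the pivot when the lever rests (empty plate)
- lever_a_pivot (a point): point on the swing axis of that lever (axis along the plate's x), 70 mm above the table; the black bezel around it (34 x 48 mm) reaches 71 mm above the table (plate under the pot)
- lever_b_pivot (a point): point on the swing axis of that lever (axis along the plate's x), 70 mm above the table; the black bezel around it (34 x 48 mm) reaches 71 mm above the table (empty plate)
- pot: blue lidded cooking pot standing loose on one hot plate, 144 mm across, two side handles reaching 92 mm from its axis, 84 mm high with the lid's black knob (top 156 mm above the table), 0.8 kg. Origin: centre of its underside. Leave it alone
- mustard: yellow squeeze bottle, loose, 58 mm across, 170 mm high, on the table outside the plates, left or right. Origin: centre of its underside. Leave it alone
- seasoning: white jar with blue cap, loose, 48 mm across, 120 mm high, on the table outside the plates, on the other side. Origin: centre of its underside. Leave it alone
- pepper: brown jar with red cap, loose, 54 mm across, 110 mm high, on the table in front of the plates, between the two levers and the robot. Origin: centre of its underside. Leave it alone

How it is judged:
By the outcome, as a careful person would: the job done as asked, in the order asked, and still so for the second after the job is handed in, with the robot touching nothing.
It also fails if it takes over 48 s, if anything falls off the work surface, if the arm or the gripper's body presses on something with over 40 N, if the wrist force passes 120 N, or if a joint passes its speed limit or range.

## Robot

A 7-joint arm with a two-finger parallel gripper is mounted at the origin on the work surface. World frame = base frame: x ahead of the robot, y to its left, z up, the work surface at z = 0. Lengths are in m, angles in rad, forces in N, time in s.
With the tool pointing down it reaches from about 0.4 to 0.875 m from the base axis. Payload 6.5 kg.
Tool frame: the origin (TCP) lies on the centre line of the jaws, within the pads' length; the fingertips stand 14 mm ahead of it and the grasp point (between the pads) lies 5 mm behind it; z points along the fingers, y is the line along which they close (so a half turn about z gives the same grasp; the last joint's range is limited). The gripper opens to 88 mm and grips with 3 to 60 N. Pads are 18 mm wide; open, the fingers measure 123 mm over their backs; the gripper's body (75 mm by 187 mm) begins 45 mm behind the grasp point.
Start: joints at [-1.393, 0.536, -0.004, 1.538, 0.003, 1.067, -0.071], TCP at [0.157, 0.631, 0.253] pointing down, gripper open.
Joint ranges: [-2.7, 2.7], [-0.37, 2.16], [-1.27, 1.26], [0.24, 2.4], [-1.31, 4.45], [0.19, 1.91], [-2.76, 2.76]. Speed limits (rad/s): [2.39, 2.39, 3.14, 3.14, 3.14, 3.14, 3.14].

## Interface

Orientations are given as a unit quaternion [x, y, z, w].
In Python, from workcell import arm, grab_frame, nets gives the robot as it stands.
- The arm moves only by the shell command python3 -m inch 'ROWS'. ROWS is a JSON object of lists of equal length, an entry for each row: "offset": the shift along the tool's x, y, z in mm, a list of three; "angular": the turn, a rotation vector about the tool's x, y, z in rad, a list of three; "claw": the finger opening in mm, from 0 to 88.1. In form: {"offset": [[dx, dy, dz], ...], "angular": [[ax, ay, az], ...], "claw": [claw, ...]}. A call has 1 to 8 rows; each row shifts and turns the commanded pose from where the row before left it, along the tool's axes as they then stand; what a row does not reach is not made up. A row lasts 1/10 s, in which the tool goes at most 50 mm and 8.59 degrees, less where a joint would pass 70% of its speed; a pose out of reach is approached as far as the arm can. A call is refused whole if a number of a shift passes 50 or a number of a turn 0.15, either way. A call with a gripper value outside its range is refused whole. The fingers move at their own pace and stop on an object; the grip force is fixed at half the most. Time passes only in rows, so rows that do not move let the fingers close. It gives the time, the measured TCP pose, the force, the opening and the grip force at its end, in the units of the state.
- arm.sense(): the state, without advancing time (a new reading comes with each control period).
- grab_frame(name): name is "side" or "top"; returns a dict with "img" (400x640x3 uint8, red, green, blue), "depth" (400x640 float32, m along the optical axis (not along the pixel's ray), 0 where there is no reading), "fx", "fy", "cx", "cy" (pixels), "k1" (the pictures are not rectified: a ray, as slopes to the right and down, at radius r is drawn at 1 + k1 r^2 times it, then the intrinsics apply), "eye" and "rotation" of the camera in the world. Camera axes: x right, y down, z forward; pixel columns grow to the right and rows downward; lengths in m; the calibration is good to about 2 mm. A picture is of the moment at which its call begins.
- arm.hand_in(): hands the job in; it is judged then, once.
Trained networks look in a picture, given as the dict that the camera call returned (one of the last four; its "shot" number tells which), for a name from the list of things; names that differ only in an ending like _2 or _b are one class to them, and where a whole thing is asked for, a point or a joint stands for the part that bears it (a point fixed in the world has none). Each returns a list of dicts, best first, with "p" (0 to 1); they miss things now and then, are a little off and sometimes report something else, mostly with a low value. They report only what shows in the picture. A call takes as long as a camera call.
- nets.look_for(label, picture): "xyz" ([x, y, z] in m, in world coordinates, good to about 4 mm: the middle of the surface that is visible of it).
- nets.cut_out(label, picture): "pixels" (400x640 bool, what is visible of it).
- nets.spot_point(label, picture): "xyz" ([x, y, z] in m, in world coordinates, good to about 4 mm: a listed point, or the origin of a listed thing).
The state is a dict: "clock": time; "joints": joint angles; "dq": joint speeds; "effort": joint torques, N m; "ee_pos": TCP position; "eef_rot": TCP orientation; "ft_force": force on the tool from outside, world axes, zero at the start; "moment": the same for the moment, N m; "gripper_width": opening from 0.0 (shut) to 1.0 (fully open); "gripper_force": force on a finger pad.
Only numpy, scipy, OpenCV 4.12 (cv2) and the standard library are available. Lean on these libraries where they do the work, as an engineer would, in place of code of your own. Each camera call takes 0.05 s, during which the arm holds its last target. There are 200 camera calls.

## Working session

There is one attempt and no reset: what is moved stays moved. The work goes in short steps, Python scripts to look and compute and a shell command to move; the robot and the scene stay as the last step left them, time stands still between calls to the robot, and variables do not carry over. Pictures are saved under pics/ and viewed, at most 10 in all, crops included, and the job is handed in when it is done.

```bash
mkdir -p pics
cat > h.py <<'E'
import numpy as np,cv2
from workcell import arm,grab_frame,nets
def save(f,n): cv2.imwrite('pics/'+n,f['img'][:,:,::-1])
E
python3 - <<'E'
from h import *
s=arm.sense();print({k:np.round(v,3).tolist() for k,v in s.items()})
for c in('top','side'):
    f=grab_frame(c);save(f,c+'1.png')
    print(c,np.round(f['eye'],3),np.round(f['rotation'],2).tolist(),f['fx'],f['k1'])
    for l in('lever_a_ball','lever_b_ball','lever_a_pivot','hotplate_a','hotplate_b','pot','mustard','seasoning','pepper'):
        print(l,[(np.round(d['xyz'],3).tolist(),round(d['p'],2)) for d in nets.spot_point(l,f)[:3]])
E
```

```text
{'clock': 0.0, 'joints': [-1.393, 0.537, -0.004, 1.539, 0.003, 1.067, -0.071], 'dq': [0.001, 0.001, 0.0, -0.0, 0.002, 0.0, -0.002], 'effort': [-0.0, -57.098, 0.991, -25.161, -0.056, 0.018, 0.0], 'ee_pos': [0.157, 0.63, 0.252], 'eef_rot': [0.122, 0.993, -0.001, -0.0], 'ft_force': [0.646, -0.222, 0.46], 'moment': [-0.048, 0.013, -0.025], 'gripper_force': 0.0, 'gripper_width': 1.002}
top [ 0.304 -0.005  1.623] [-0.7, 0.71, -0.06, 0.06] 496.53937196530904 -0.010741336818532453
lever_a_ball [([0.543, -0.171, 0.117], 0.51)]
lever_b_ball [([0.675, -0.138, 0.07], 0.62), ([0.557, 0.182, 0.119], 0.43)]
lever_a_pivot [([0.536, -0.142, 0.071], 0.69)]
hotplate_a [([0.634, -0.142, 0.003], 0.76), ([0.657, 0.171, -0.0], 0.56)]
hotplate_b [([0.634, -0.142, 0.003], 0.76), ([0.657, 0.171, -0.0], 0.56)]
pot [([0.679, -0.139, 0.073], 0.83)]
mustard [([0.509, 0.409, -0.002], 0.68)]
seasoning [([0.594, -0.404, -0.002], 0.74)]
pepper [([0.412, -0.014, -0.0], 0.53)]
side [ 0.152 -0.842  0.834] [0.87, -0.21, 0.1, -0.43] 452.04575489322417 0.006751067404986838
lever_a_ball [([0.541, -0.163, 0.119], 0.59), ([0.507, 0.4, -0.001], 0.28)]
lever_b_ball [([0.553, 0.18, 0.115], 0.41)]
lever_a_pivot [([0.542, -0.141, 0.077], 0.8)]
hotplate_a [([0.652, 0.172, 0.001], 0.92), ([0.634, -0.138, -0.005], 0.8)]
hotplate_b [([0.652, 0.172, 0.001], 0.92), ([0.634, -0.138, -0.005], 0.8)]
pot [([0.678, -0.133, 0.073], 0.55), ([0.542, -0.165, 0.116], 0.44)]
mustard [([0.509, 0.402, -0.001], 0.9), ([0.541, -0.143, 0.075], 0.4)]
seasoning [([0.598, -0.409, -0.006], 0.63)]
pepper [([0.414, -0.013, 0.003], 0.68)]
```

View pics/top1.png

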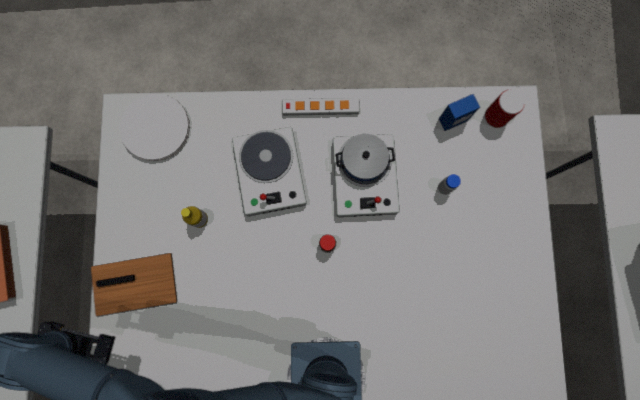

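View pics/side1.png

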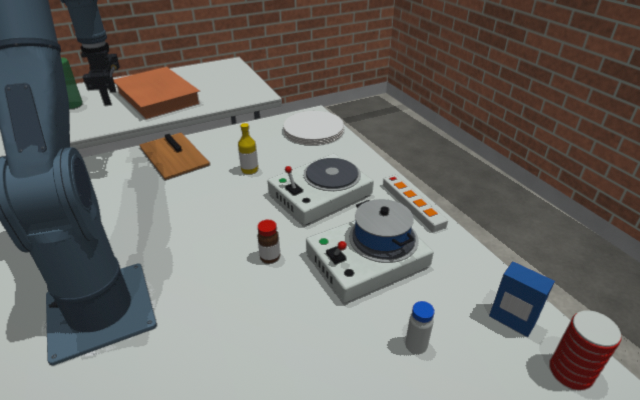

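Run:
```python
from h import *
f=grab_frame('top')
R=np.array(f['rotation']).copy()
q=f['rotation'];print(q)
from scipy.spatial.transform import Rotation as Ro
M=Ro.from_quat(q).as_matrix() if R.size==4 else R
def pts(mask):
    v,u=np.nonzero(mask&(f['depth']>0));z=f['depth'][v,u]
    K=np.array([[f['fx'],0,f['cx']],[0,f['fy'],f['cy']],[0,0,1.]])
    n=cv2.undistortPoints(np.c_[u,v].astype(float)[:,None],K,np.array([f['k1'],0,0,0,0.]))[:,0]
    return (np.c_[n*z[:,None],z])@M.T+f['eye']
hsv=cv2.cvtColor(f['img'],cv2.COLOR_RGB2HSV)
P=np.full((400,640,3),np.nan)
P[f['depth']>0]=pts(np.ones((400,640),bool))
H,S,V=[hsv[...,i].astype(int) for i in range(3)]
def comps(name,m):
    n,l,st,c=cv2.connectedComponentsWithStats(m.astype(np.uint8))
    for i in range(1,n):
        if st[i,4]>12: print(name,np.round(c[i]),st[i,4],np.round(np.nanmedian(P[l==i],0),3))
with np.errstate(all='ignore'):
    comps('red',((H<8)|(H>172))&(S>150)&(V>80))
    comps('green',(H>40)&(H<85)&(S>100)&(V>50))
    comps('dark',(V<60)&(P[...,2]>.05)&(P[...,2]<.08))
    white=(S<40)&(V>150)&(abs(P[...,2]-.06)<.008)
n,l,st,c=cv2.connectedComponentsWithStats(white.astype(np.uint8))
for i in range(1,n):
    if st[i,4]>1000:
        print('plate',cv2.minAreaRect(P[l==i][:,:2].astype(np.float32)))
```

```text
[-0.69702308  0.71194549 -0.06118114  0.05957618]
red [263. 196.] 25 [0.555 0.18  0.125]
red [377. 199.] 24 [ 0.538 -0.168  0.127]
red [327. 242.] 183 [ 0.413 -0.013  0.11 ]
green [254. 202.] 29 [0.549 0.217 0.062]
green [348. 204.] 30 [ 0.536 -0.082  0.06 ]
dark [496. 116.] 93 [ 0.812 -0.569  0.065]
dark [453. 120.] 83 [ 0.806 -0.419  0.065]
dark [248. 152.] 33 [0.707 0.238 0.071]
dark [244. 160.] 30 [0.682 0.248 0.072]
dark [341. 161.] 22 [ 0.675 -0.063  0.069]
dark [363. 177.] 202 [ 0.616 -0.132  0.069]
dark [277. 175.] 16 [0.63  0.142 0.073]
dark [262. 178.] 20 [0.621 0.192 0.069]
dark [445. 187.] 36 [ 0.579 -0.39   0.064]
dark [274. 198.] 113 [0.555 0.152 0.07 ]
dark [292. 194.] 29 [0.571 0.095 0.06 ]
dark [367. 203.] 123 [ 0.535 -0.14   0.071]
dark [386. 202.] 29 [ 0.539 -0.204  0.061]
dark [323. 361.] 53 [0.062 0.004 0.066]
plate ((0.6556885242462158, 0.17233562469482422), (0.25536832213401794, 0.19130396842956543), 9.736733436584473)
plate ((0.5837017893791199, -0.14261287450790405), (0.1525227129459381, 0.1919521987438202), 2.3828084468841553)
```

The top view shows the empty plate b on the left, with its ball at pixel (263,196) leaning to the green dot. The pot's plate a is on the right, with its ball at (377,199) leaning to black. Pepper stands at (327,242), and the mustard at (190,215) is clear on the left. The side view agrees with this. 

From the depth data:
- **Pivot b:** about (0.560, 0.156), yaw 0.18.
- **Pivot a:** about (0.5375, -0.143), yaw 0.03.
- **Heights and offsets:** the balls sit 26 mm off their pivots and the dots 62 mm off, as listed.

Next I'll close the fingers, turn and travel to the +y side of ball b.

```bash
python3 -m inch '{"offset":[[0,0,0],[0,0,0],[0,0,0],[-19.5,-29,0],[-19.5,-29,0],[-19.5,-29,0],[-19.5,-29,0],[-19.5,-29,0]],"angular":[[0,0,-0.14],[0,0,-0.14],[0,0,-0.14],[0,0,0],[0,0,0],[0,0,0],[0,0,0],[0,0,0]],"claw":[0,0,0,0,0,0,0,0]}'
python3 -m inch '{"offset":[[-19.5,-29,0],[-19.5,-29,0],[-19.5,-29,0],[-19.5,-29,0],[-19.5,-29,0],[-19.5,-29,0],[-19.5,-29,0],[-19.5,-29,0]],"angular":[[0,0,0],[0,0,0],[0,0,0],[0,0,0],[0,0,0],[0,0,0],[0,0,0],[0,0,0]],"claw":[0,0,0,0,0,0,0,0]}'
python3 -m inch '{"offset":[[-19.5,-29,0],[-19.5,-29,0],[-19.5,-29,0],[0,0,0],[0,0,0]],"angular":[[0,0,0],[0,0,0],[0,0,0],[0,0,0],[0,0,0]],"claw":[0,0,0,0,0]}'
cat >> h.py <<'E'
from scipy.spatial.transform import Rotation as Ro
def to_tool(target):
    s=arm.sense();R=Ro.from_quat(s['eef_rot']).as_matrix()
    print('pos',np.round(s['ee_pos'],4),'y_t',np.round(R[:,1],3),'z_t',np.round(R[:,2],3),'F',np.round(s['ft_force'],1),'t',round(s['clock'],2),'w',s['gripper_width'])
    print('shift mm',np.round(R.T@(np.array(target)-s['ee_pos'])*1000,1))
E
python3 - <<'E'
from h import *
to_tool([.546,.230,.114])
E
```

```text
clock: 1.85
ee_pos: [0.2792, 0.504, 0.2528]
eef_rot: [-0.088, 0.996, 0.0, 0.0]
ft_force: [0.0, 0.4, -0.3]
gripper_width: 0.301
gripper_force: 0.0
clock: 2.65
ee_pos: [0.4735, 0.303, 0.2529]
eef_rot: [-0.088, 0.996, 0.0, 0.0]
ft_force: [-0.2, 0.0, 0.5]
gripper_width: 0.006
gripper_force: 0.0
clock: 3.15
ee_pos: [0.5456, 0.2282, 0.2526]
eef_rot: [-0.087, 0.996, 0.0, -0.0]
ft_force: [-0.3, 0.6, 0.4]
gripper_width: 0.005
gripper_force: 0.0
pos [0.5456 0.2282 0.2526] y_t [-0.174  0.985  0.   ] z_t [-0.  0. -1.] F [-0.3  0.6  0.4] t 3.15 w 0.004802996618552427
shift mm [ -0.7   1.7 138.6]
```

Descend, then look from close by.

```bash
python3 -m inch '{"offset":[[0,2,23],[0,0,23],[0,0,23],[0,0,23],[0,0,23],[0,0,23],[0,0,0]],"angular":[[0,0,0],[0,0,0],[0,0,0],[0,0,0],[0,0,0],[0,0,0],[0,0,0]],"claw":[0,0,0,0,0,0,0]}'
python3 - <<'E'
from h import *
to_tool([.546,.230,.114])
f=grab_frame('side')
cv2.imwrite('pics/c2.png',cv2.resize(f['img'][120:300,240:440,::-1],None,fx=3,fy=3))
E
```

```text
clock: 3.85
ee_pos: [0.5419, 0.2315, 0.112]
eef_rot: [-0.089, 0.996, -0.001, -0.003]
ft_force: [-0.7, 0.3, 0.7]
gripper_width: 0.006
gripper_force: 0.0
pos [0.5419 0.2315 0.112 ] y_t [-0.178  0.984 -0.001] z_t [-0.006 -0.002 -1.   ] F [-0.7  0.3  0.7] t 3.85 w 0.006403387501354347
shift mm [-3.7 -2.2 -2. ]
```

View pics/c2.png

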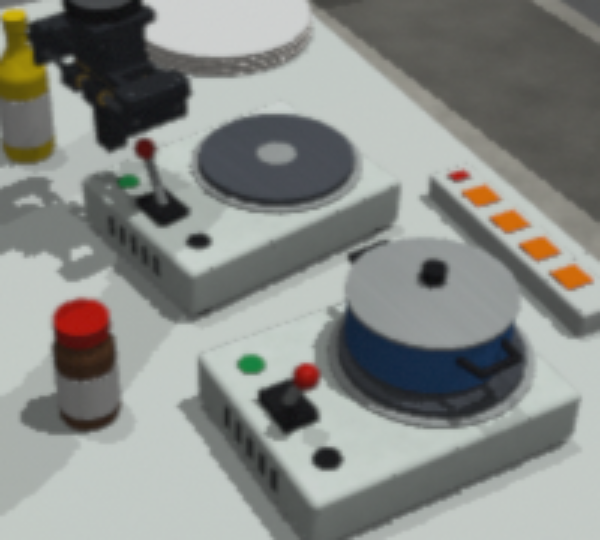

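The crop shows the closed fingertips at (115,130), just on the green-dot side of ball b at (145,148). They are clear of the mustard. Now push towards black.

```bash
python3 -m inch '{"offset":[[-4,-8,-1],[0,-9,0],[0,-9,0],[0,-9,0],[0,-9,0],[0,-9,0],[0,-8,0],[0,-7,0]],"angular":[[0,0,0],[0,0,0],[0,0,0],[0,0,0],[0,0,0],[0,0,0],[0,0,0],[0,0,0]],"claw":[0,0,0,0,0,0,0,0]}'
python3 - <<'E'
from h import *
to_tool([.559,.164,.114])
f=grab_frame('side')
cv2.imwrite('pics/c3.png',cv2.resize(f['img'][120:300,240:440,::-1],None,fx=3,fy=3))
E
```

```text
clock: 4.7
ee_pos: [0.5609, 0.1625, 0.1156]
eef_rot: [-0.087, 0.996, -0.0, -0.0]
ft_force: [-0.8, 0.4, 1.4]
gripper_width: 0.005
gripper_force: 0.0
pos [0.5609 0.1625 0.1156] y_t [-0.174  0.985 -0.001] z_t [-0.    -0.001 -1.   ] F [-0.8  0.4  1.4] t 4.7 w 0.005052953412296892
shift mm [1.7 1.8 1.6]
```

View pics/c3.png

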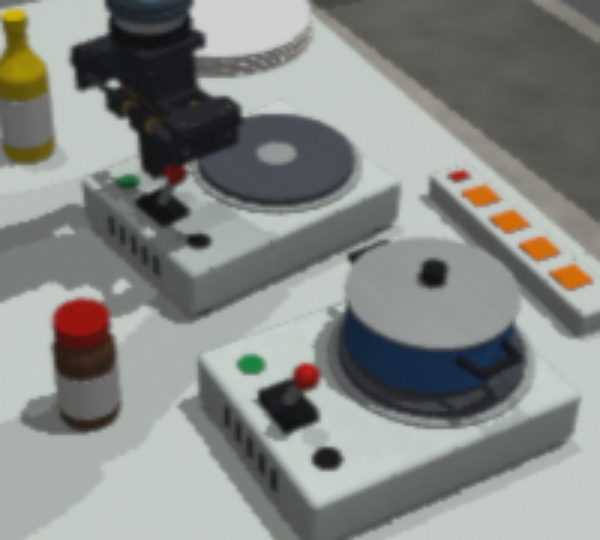

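Ball b is now at (175,173), leaning to the black dot. The wrist force is close to zero, so it has snapped. Next: back off, rise, turn and travel to the -y side of ball a.

```bash
python3 -m inch '{"offset":[[0,15,0],[0,15,0],[0,15,-5],[0,0,-30],[0,0,-35],[0,0,-35],[0,0,-30],[0,0,0]],"angular":[[0,0,0],[0,0,0],[0,0,0],[0,0,0],[0,0,0],[0,0,0],[0,0,0],[0,0,0.145]],"claw":[0,0,0,0,0,0,0,0]}'
python3 -m inch '{"offset":[[2,-35.5,0],[2,-35.5,0],[2,-35.5,0],[2,-35.5,0],[2,-35.5,0],[2,-35.5,0],[2,-35.5,0],[2,-35.5,0]],"angular":[[0,0,0],[0,0,0],[0,0,0],[0,0,0],[0,0,0],[0,0,0],[0,0,0],[0,0,0]],"claw":[0,0,0,0,0,0,0,0]}'
python3 -m inch '{"offset":[[2,-35.5,0],[2,-35.5,0],[2,-35.5,0],[2,-35.5,0],[0,0,0],[0,0,0]],"angular":[[0,0,0],[0,0,0],[0,0,0],[0,0,0],[0,0,0],[0,0,0]],"claw":[0,0,0,0,0,0]}'
python3 - <<'E'
from h import *
to_tool([.540,-.219,.114])
for c in('top','side'):
  f=grab_frame(c)
  for l in('lever_b_ball','pepper','pot'): print(c,l,[(np.round(d['xyz'],3).tolist(),round(d['p'],2)) for d in nets.spot_point(l,f)[:3]])
E
```

```text
clock: 5.55
ee_pos: [0.5548, 0.2119, 0.2558]
eef_rot: [-0.016, 1.0, 0.002, 0.004]
ft_force: [1.0, 0.8, 0.2]
gripper_width: -0.0
gripper_force: 0.0
clock: 6.35
ee_pos: [0.5463, -0.0748, 0.2512]
eef_rot: [-0.017, 1.0, 0.0, 0.0]
ft_force: [0.2, 0.4, 0.3]
gripper_width: 0.008
gripper_force: 0.0
clock: 6.95
ee_pos: [0.543, -0.2166, 0.2508]
eef_rot: [-0.016, 1.0, 0.0, 0.0]
ft_force: [0.6, 0.6, -0.1]
gripper_width: 0.005
gripper_force: 0.0
pos [ 0.543  -0.2166  0.2508] y_t [-0.032  0.999  0.001] z_t [ 0.     0.001 -1.   ] F [ 0.6  0.6 -0.1] t 6.95 w 0.004524747935570023
shift mm [  3.1  -2.4 136.8]
top lever_b_ball [([0.567, 0.13, 0.12], 0.54)]
top pepper [([0.412, -0.011, 0.004], 0.83), ([0.593, -0.407, -0.003], 0.42)]
top pot [([0.678, -0.139, 0.071], 0.68)]
side lever_b_ball [([0.561, 0.129, 0.116], 0.52)]
side pepper [([0.417, -0.016, 0.003], 0.92)]
side pot [([0.677, -0.132, 0.075], 0.56)]
```

Lever b is confirmed OFF, with its ball at (0.565, 0.130, 0.118) as predicted. Descend and push lever a towards green.

```bash
python3 -m inch '{"offset":[[3,-2,23],[0,0,23],[0,0,23],[0,0,23],[0,0,23],[0,0,22],[0,0,0]],"angular":[[0,0,0],[0,0,0],[0,0,0],[0,0,0],[0,0,0],[0,0,0],[0,0,0]],"claw":[0,0,0,0,0,0,0]}'
python3 -m inch '{"offset":[[0,8,0],[0,9,0],[0,9,0],[0,9,0],[0,9,0],[0,9,0],[0,8,0],[0,7,0]],"angular":[[0,0,0],[0,0,0],[0,0,0],[0,0,0],[0,0,0],[0,0,0],[0,0,0],[0,0,0]],"claw":[0,0,0,0,0,0,0,0]}'
python3 -m inch '{"offset":[[0,0,0],[0,-15,0],[0,-15,0],[0,-15,0],[0,0,-40],[0,0,-45],[0,0,-45],[0,0,0]],"angular":[[0,0,0],[0,0,0],[0,0,0],[0,0,0],[0,0,0],[0,0,0],[0,0,0],[0,0,0]],"claw":[0,0,0,0,0,0,0,0]}'
python3 - <<'E'
from h import *
to_tool([.540,-.219,.25])
for c in('top','side'):
  f=grab_frame(c)
  for l in('lever_a_ball','lever_b_ball','pepper','pot','seasoning','mustard'): print(c,l,[(np.round(d['xyz'],3).tolist(),round(d['p'],2)) for d in nets.spot_point(l,f)[:3]])
save(f,'end.png')
E
```

```text
clock: 8.05
ee_pos: [0.5376, -0.2189, 0.1112]
eef_rot: [-0.016, 1.0, 0.001, -0.002]
ft_force: [-0.6, 0.6, 1.1]
gripper_width: 0.002
gripper_force: 0.0
clock: 8.85
ee_pos: [0.5371, -0.1502, 0.1136]
eef_rot: [-0.016, 1.0, 0.0, -0.0]
ft_force: [0.2, 0.8, -0.5]
gripper_width: 0.004
gripper_force: 0.0
clock: 9.65
ee_pos: [0.5417, -0.2006, 0.25]
eef_rot: [-0.014, 1.0, -0.002, 0.005]
ft_force: [0.6, 0.1, -0.3]
gripper_width: 0.001
gripper_force: 0.0
pos [ 0.5417 -0.2006  0.25  ] y_t [-0.028  1.    -0.004] z_t [ 0.011 -0.004 -1.   ] F [ 0.6  0.1 -0.3] t 9.65 w 0.0013381197944464277
shift mm [  2.3 -18.3   0. ]
top lever_a_ball [([0.54, -0.121, 0.116], 0.6)]
top lever_b_ball [([0.568, 0.131, 0.123], 0.64), ([0.539, -0.138, 0.072], 0.46)]
top pepper [([0.416, -0.014, 0.001], 0.49)]
top pot [([0.678, -0.135, 0.07], 0.79)]
top seasoning [([0.594, -0.405, 0.0], 0.58), ([0.657, 0.174, -0.001], 0.3)]
top mustard [([0.507, 0.409, -0.001], 0.8), ([0.596, -0.407, -0.006], 0.18)]
side lever_a_ball [([0.541, -0.112, 0.121], 0.59)]
side lever_b_ball [([0.561, 0.129, 0.117], 0.63)]
side pepper [([0.416, -0.016, 0.003], 0.71)]
side pot []
side seasoning [([0.54, -0.112, 0.119], 0.36)]
side mustard [([0.507, 0.399, -0.002], 0.73)]
```

View pics/end.png

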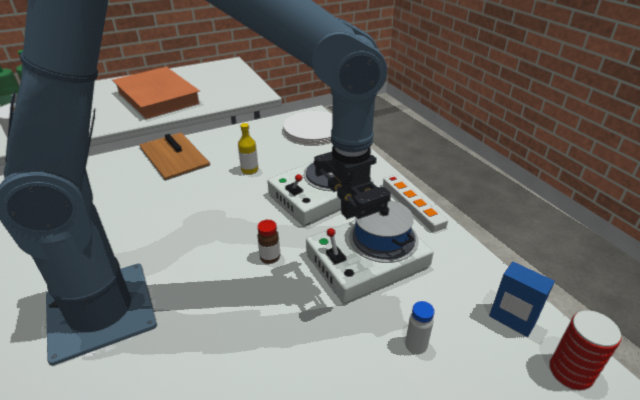

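The picture shows ball a at (331,232), leaning to green, and ball b at (298,178), leaning to black. The pot, bottle and jars stand where they were, and the gripper is clear above.

```bash
python3 -c "
from h import *
print(arm.hand_in())"
```

```text
the job is handed in; nothing more can be done
None
```

I pushed the empty plate's lever to OFF first and then the pot plate's lever to ON. The cameras showed both levers resting there, with the pot, bottle and jars where they stood, and I handed the job in at about 10 s of robot time.

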